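# Pry open the slide box with the scraper from the drawer

## Task

Pull the bench drawer well open and take out the scraper lying in it. With the scraper's blade in the slot at the front of the slide box, lever the box's hinged cover up until it stands about upright or leans back; the gripper itself must not touch the cover. Then lay the scraper back flat in the drawer and leave the jar, the bottle and the rack where they are.

Things in the scene. Friction and masses are not known exactly. Their poses are not given: they have to be found in the camera images.
- cab: slim grey bench-top drawer unit with one white-fronted drawer, fixed, 240 deep (x) x 300 wide (y) x 80 mm high. Origin: centre of its underside; its front (the drawer's side) faces its own -x.
- cab_drawer0 (a joint): how far the drawer is pulled out, m: 0 shut, 0.166 fully out. It slides along the unit's own -x. A light pull (2 N) moves it.
- cab_drawer0_handle (a point): middle of the drawer's horizontal steel bar handle (120 mm long along the unit's y, about 10 mm thick, its middle 35 mm in front of the drawer's face and about 36 mm below the unit's top). Moves with the drawer.
- drawer_in (a point): centre of the drawer's inner floor, moves with the drawer; axes as the unit's. The inside is 195 mm (x) by 258 mm (y); its walls rise 36 mm over this floor, the front panel about 47 mm.
- scraper: scraper, 180 mm long, about 0.09 kg: black handle 100 long x 18 wide x 22 mm high, then a flat steel blade 80 long x 22 wide x 2.5 mm thick at half the handle's height. Its +x runs from handle to blade. Origin: middle of the handle, on its underside. Lies in the drawer roughly along y, blade to the right (-y), hidden while shut.
- scraper_grip (a point): point in the handle 25 mm towards the blade from its middle, 11 mm above its underside, near the centre of mass: a good place to grip (across the 18 mm width). Axes as the scraper's.
- scraper_tip (a point): middle of the blade's end edge, 105 mm ahead of scraper_grip along the scraper's x, at the same height.
- box: grey slide storage box, fixed on the bench, 110 deep (x) x 170 wide (y) x 60 mm high without the cover, walls 6 mm, hollow with glass slides standing inside (tops 32 mm above the bench). Origin: centre of its underside; its front, with the slot, faces its own -x.
- slot (a point): middle of the pry slot in the box's front face: an opening 50 mm wide and 10 mm high (50 to 60 mm above the bench) through the 6 mm wall, right under the cover. Axes as the box's; a blade goes in along +x. A ledge 50 mm wide sticks out 10 mm below it, its top level with the slot's bottom.
- hinge_line (a point): middle of the cover's hinge line, on top of the box's rear wall, 60 mm above the bench; the hinge runs along the box's y. Axes as the box's.
- cover (a joint): opening angle of the flat grey cover (110 x 170 x 7 mm, flush with the box's sides, paper label on top), rad: 0 shut, 1.57 upright, 1.75 the stop. It is stiff and stays where it is left; about 2 N at its front edge raises it.
- cover_edge (a point): middle of the cover's front edge, at its underside, 110 mm from the hinge line.
- jar: clear specimen jar with white cap, 64 mm wide, 85 mm high; origin at its underside. Bystander.
- flask: amber bottle with black cap, 56 mm wide, 120 mm high; origin at its underside. Bystander.
- rack: blue divided rack, 90 x 120 x 35 mm; origin at its underside. Bystander.

How it is judged:
By the outcome, as a careful person would: the job done as asked, in the order asked, and still so for the second after the job is handed in, with the robot touching nothing.
It also fails if it takes over 64 s, if anything falls off the work surface, if the arm or the gripper's body presses on something with over 40 N, if the wrist force passes 120 N, or if a joint passes its speed limit or range.

## Robot

A 6-joint arm with a two-finger parallel gripper is mounted at the origin on the work surface. World frame = base frame: x ahead of the robot, y to its left, z up, the work surface at z = 0. Lengths are in m, angles in rad, forces in N, time in s.
With the tool pointing down it reaches from about 0.375 to 0.75 m from the base axis. Payload 9 kg.
Tool frame: the origin (TCP) lies at the very end of the fingers, on their centre line; the grasp point (between the pads) lies 19 mm behind it; z points along the fingers, y is the line along which they close (so a half turn about z gives the same grasp; the last joint's range is limited). The gripper opens to 85 mm and grips with 20 to 120 N. Pads are 22 mm wide; open, the fingers measure 114 mm over their backs; the gripper's body (76 mm by 85 mm) begins 54 mm behind the grasp point. The pads swing forward as they close: fully open they stand 13 mm farther back than shut.
Start: joints at [-1.447, 0.104, 0.097, 1.564, 0, 1.353], TCP at [0.201, -0.565, 0.231] pointing down, gripper open.
Joint ranges: [-2.99, 2.99], [-0.84, 1.86], [-1.1, 1.16], [-1.84, 2.11], [-1.51, 1.56], [-3.14, 3.14]. Speed limits (rad/s): [2.22, 2.22, 2.57, 3.14, 3.14, 3.14].

## Interface

Orientations are given as a unit quaternion [x, y, z, w].
In Python, from station import env gives the robot as it stands. The module is installed in compiled form; this text tells all that it offers.
- The arm moves only by the tool arm_command, never from a script. Its argument "moves" is one flat list of numbers, 7 for each row, row after row: the shift along the tool's x, y, z scaled (see below), then the turn, a rotation vector about the tool's x, y, z scaled (see below), then the opening, from 0 (shut) to 1 (fully open). A call has exactly 8 rows; each row shifts and turns the commanded pose from where the row before left it, along the tool's axes as they then stand; what a row does not reach is not made up. The controller multiplies each number of a shift by 60 cm and each number of a turn by 1.5 rad. A row lasts 1/12 s, in which the tool goes at most 41.7 mm and 7.16 degrees, less where a joint would pass 70% of its speed; a pose out of reach is approached as far as the arm can. A call with a number of a shift or a turn outside -1 to 1 is refused whole. A call with a gripper value outside its range is refused whole. The fingers move at their own pace and stop on an object; "force" is the grip in N (left out, the last holds). Time passes only in rows, so rows that do not move let the fingers close, or fill a call up. It gives the time, the measured TCP pose, the force, the opening and the grip force at its end, in the units of the state.
- env.observe(): the state, without advancing time (a new reading comes with each control period).
- env.capture(name): name is "scene" or "top" or "wrist"; returns the picture (480x640x3 uint8, red, green, blue); there is no depth.
- env.camera_info(name): a dict with "fx", "fy", "cx", "cy" (pixels), "k1" (the pictures are not rectified: a ray, as slopes to the right and down, at radius r is drawn at 1 + k1 r^2 times it, then the intrinsics apply), "R" (3x3) and "t" (3): a world point X has camera coordinates R X + t. Camera axes: x right, y down, z forward; pixel columns grow to the right and rows downward; lengths in m; the calibration is good to about 2 mm. A picture is of the moment at which its call begins: read the wrist's pose just before it. camera_info takes no time and is no camera call; for the wrist camera it gives the pose at the moment of the call.
- env.sign_off(): hands the job in; it is judged then, once.
The state is a dict: "clock": time; "joints": joint angles; "joint_velocities": joint speeds; "tau": joint torques, N m; "eef_pos": TCP position; "ee_rot": TCP orientation; "ft_force": force on the tool from outside, world axes, zero at the start; "moment": the same for the moment, N m; "finger_gap": opening from 0.0 (shut) to 1.0 (fully open); "gripper_force": force on a finger pad.
Only numpy, scipy, OpenCV 4.12 (cv2) and the standard library are available. Lean on these libraries where they do the work, as an engineer would, in place of code of your own. Each camera call takes 0.05 s, during which the arm holds its last target. There are 200 camera calls.

## Working session

There is one attempt and no reset: what is moved stays moved. The work goes in short steps, Python scripts to look and compute and a tool call to move; the robot and the scene stay as the last step left them, time stands still between calls to the robot, and variables do not carry over. Pictures are saved under pics/ and viewed, at most 10 in all, crops included, and the job is handed in when it is done.

Besides the shell and the picture viewer there is one more tool, called after "Request:" as a command line: name --argument value ..., lists and objects as JSON in quotes. arm_command: Moves the arm, as the interface text tells. Shifts and turns lie within -1 to 1; 1 stands for 60 cm of shift or 1.5 rad of turn. Its arguments: {"type":"object","properties":{"moves":{"type":"array"},"force":{"type":"number"}},"required":["moves"]}

```bash
mkdir -p pics; ls; python3 - <<'E'
from station import env
import cv2, numpy as np
print(env.observe())
for n in ("scene","top"):
    print(n,env.camera_info(n))
    cv2.imwrite(f"pics/{n}0.png",env.capture(n)[:,:,::-1])
E
```

```text
pics
{'clock': 0.0, 'joints': array([-1.44666815e+00,  1.04692463e-01,  9.64621523e-02,  1.56386732e+00,
       -8.81611275e-06,  1.35309749e+00]), 'joint_velocities': array([ 3.86155861e-04,  6.23796068e-04,  1.39283537e-04, -1.61314294e-04,
        7.42779026e-05,  4.38735317e-04]), 'tau': array([ 2.05959121e-03, -5.56932664e+01,  5.03647506e+01,  1.71509263e-02,
       -3.34312426e-04,  1.10116844e-06]), 'eef_pos': array([ 0.20109167, -0.56495705,  0.23052239]), 'ee_rot': array([ 9.85429597e-01,  1.70082585e-01,  2.60267269e-05, -6.50148214e-04]), 'ft_force': array([-0.05652893, -0.63295181,  0.31634727]), 'moment': array([ 0.03961447, -0.01247289, -0.01180661]), 'gripper_force': 0.0, 'finger_gap': 0.9957277493766605}
scene {'fx': 513.9775970104132, 'fy': 513.9775970104132, 'cx': 316.8069894683331, 'cy': 231.9541592317545, 'k1': -0.010149083903849521, 'R': array([[-0.64078056,  0.76771591,  0.00354391],
       [ 0.59158194,  0.49670047, -0.63507437],
       [-0.48931696, -0.4048468 , -0.77244287]]), 't': array([ 0.38810299, -0.36286195,  1.54739952])}
top {'fx': 528.1708501645554, 'fy': 528.1708501645554, 'cx': 314.03417865401525, 'cy': 233.6217461446684, 'k1': -0.09428124806277526, 'R': array([[ 0.07299426, -0.99731801, -0.00534991],
       [-0.97557032, -0.07028601, -0.20814039],
       [ 0.20720614,  0.02041227, -0.97808433]]), 't': array([-0.01715681,  0.65602463,  1.12746702])}
```

View pics/scene0.png

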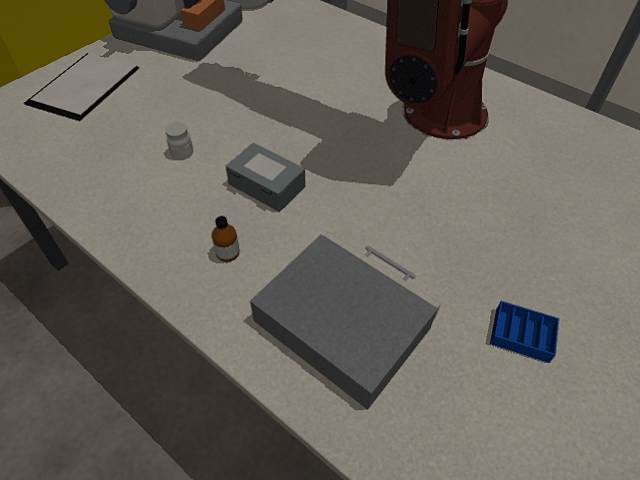

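View pics/top0.png

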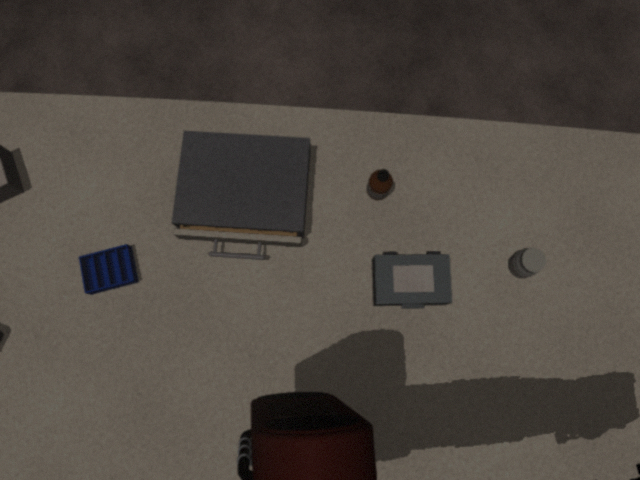

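The scene view shows the box in the middle, hinge on the far side and slot ledge facing the robot. In the top view the box corners are about (375,254), (450,252), (451,304), (376,306) and the ledge is at (413,306). The cab roof corners are about (184,132), (310,138), (303,234), (174,225), and the handle runs (210,256)–(268,258). I'll fit poses from these points and check them with an overlay.

```bash
cat > h.py <<'E'
import numpy as np, cv2
from scipy.spatial.transform import Rotation as Rot
from scipy.optimize import least_squares
from station import env
def cam(n):
    i=env.camera_info(n); K=np.array([[i['fx'],0,i['cx']],[0,i['fy'],i['cy']],[0,0,1.]])
    return dict(K=K,d=np.array([i['k1'],0,0,0.]),R=np.array(i['R']),t=np.array(i['t']))
def proj(c,P):
    return cv2.projectPoints(np.atleast_2d(np.asarray(P,float)),cv2.Rodrigues(c['R'])[0],c['t'],c['K'],c['d'])[0][:,0]
def ray(c,p,z):
    u=cv2.undistortPoints(np.array([[p]],float),c['K'],c['d'])[0,0]
    o=-c['R'].T@c['t']; d=c['R'].T@np.r_[u,1]
    return o+d*(z-o[2])/d[2]
def place(q,P):
    P=np.atleast_2d(np.asarray(P,float)); c,s=np.cos(q[2]),np.sin(q[2])
    return np.c_[q[0]+c*P[:,0]-s*P[:,1],q[1]+s*P[:,0]+c*P[:,1],P[:,2]]
def fit(obs,q0):   # obs: list of (cam, model points, pixels)
    f=lambda q:np.concatenate([(proj(c,place(q,P))-px).ravel() for c,P,px in obs])
    r=least_squares(f,q0,loss='soft_l1'); return r.x,r.fun
E
python3 - <<'E'
from h import *
T,S=cam('top'),cam('scene')
cab=[[.12,.15,.08],[.12,-.15,.08],[-.12,-.15,.08],[-.12,.15,.08]]
box=[[.055,.085,.067],[.055,-.085,.067],[-.055,-.085,.067],[-.055,.085,.067]]
qc,r=fit([(T,cab,[(184,132),(310,138),(303,234),(174,225)]),(S,[cab[2],cab[3],cab[1]],[(323,236),(438,308),(251,302)])],[.8,.25,0]);print(qc,r.round(1))
qb,r=fit([(T,box,[(375,254),(450,252),(451,304),(376,306)]),(S,[box[1],box[2],box[3]],[(227,169),(253,145),(304,172)])],[.6,-.1,0]);print(qb,r.round(1))
im=cv2.imread('pics/top0.png'); sc=cv2.imread('pics/scene0.png')
def crop(im,c,x,y,w,h,k):
    o=cv2.resize(im[y:y+h,x:x+w],None,fx=k,fy=k,interpolation=cv2.INTER_CUBIC); o=np.clip(o*1.4,0,255).astype(np.uint8)
    for q,m in((qc,cab),(qb,box)):
        for P in (m,np.array(m)*[1,1,0]):
            p=(proj(c,place(q,P))-[x,y]+.5)*k; cv2.polylines(o,[p.astype(int)],True,(0,0,255),1)
    return o
a=crop(im,T,165,115,300,200,2.65); b=crop(sc,S,215,130,240,290,2.0)
cv2.imwrite('pics/a.png',a);cv2.imwrite('pics/b.png',b)
for p in [(210,256),(268,258)]: print(ray(T,p,.044))
for p in [(367,248),(412,276)]: print(ray(S,p,.044))
E
```

```text
[0.76934544 0.20567121 0.00369432] [ 0.2 -4.9  0.4 -3.6 -0.2  0.3 -2.9  0.5  0.2 -4.8  1.8 -2.6 -3.6  0.3]
[ 0.57168723 -0.197408    0.08389357] [-0.8 -0.2 -1.   0.8  1.  -2.4 -0.2 -3.2 -1.5 -3.7  0.3 -3.2  1.5 -4.4]
[0.59103181 0.26618167 0.044     ]
[0.59621619 0.13209851 0.044     ]
[0.60118687 0.14375726 0.044     ]
[0.60030844 0.26389995 0.044     ]
```

View pics/a.png

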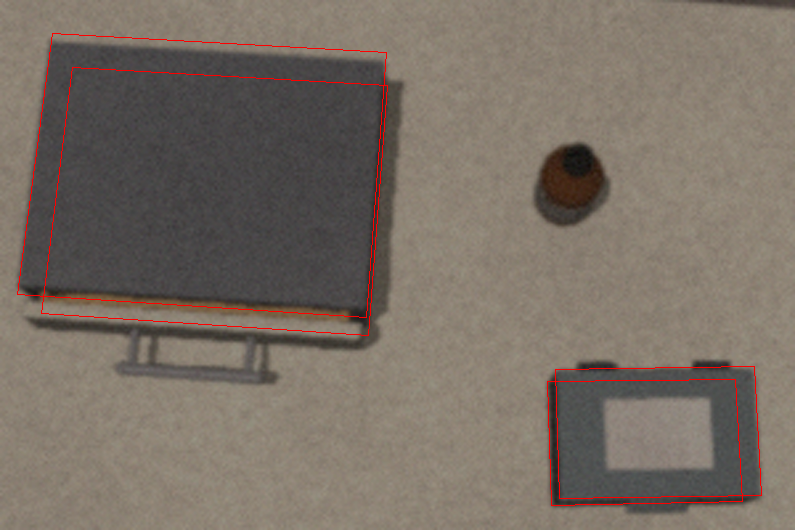

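View pics/b.png

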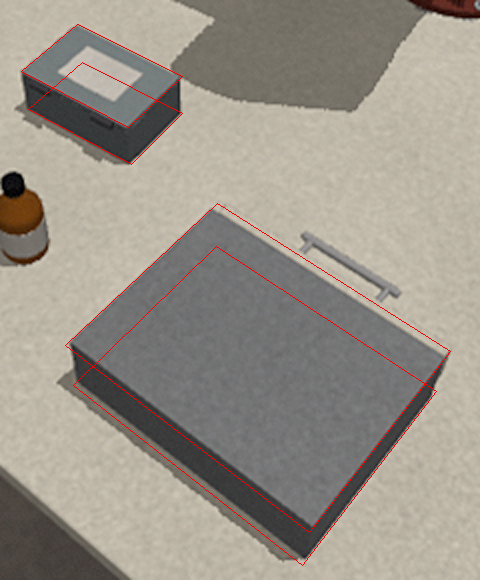

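The overlays fit well sideways, and the box matches to about 2 mm. The handle middle is near (0.598, 0.203, 0.044). Next I'll write a planner that turns a target pose into identical tool-frame rows, and get the wrist camera's mounting.

```bash
cat >> h.py <<'E'
def down(yaw,pitch=0): # tool pointing down, tool x at yaw; pitch>0 raises tool-x end
    return Rot.from_euler('ZY',[yaw,-pitch])*Rot.from_quat([1,0,0,0])
def plan(p,R,N,start=None):
    """one row, to repeat N times, taking the tool from start (default measured) to (p,R)"""
    if start is None: s=env.observe(); start=(s['eef_pos'],Rot.from_quat(s['ee_rot']))
    p0,R0=start; p0=np.array(p0)
    rv=(R0.inv()*R).as_rotvec()/N; d=R0.inv().apply(np.array(p)-p0)
    M=sum(Rot.from_rotvec(rv*k).as_matrix() for k in range(N))
    t=np.linalg.solve(M,d)
    print(N,'rows:',np.r_[t/.6,rv/1.5].round(4).tolist(),'| mm/row %.1f deg/row %.2f'%(np.linalg.norm(t)*1e3,np.degrees(np.linalg.norm(rv))))
def state():
    s=env.observe(); R=Rot.from_quat(s['ee_rot']); x=R.as_matrix()[:,0]
    print('t %.2f p %s yaw %.3f zaxis %s F %s gap %.3f gf %.1f j %s'%(s['clock'],s['eef_pos'].round(4),np.arctan2(x[1],x[0]),R.as_matrix()[:,2].round(3),s['ft_force'].round(1),s['finger_gap'],s['gripper_force'],s['joints'].round(2)))
E
python3 - <<'E'
from h import *
state(); c=cam('wrist'); s=env.observe(); R=Rot.from_quat(s['ee_rot'])
print('cam in tool',R.inv().apply(-c['R'].T@c['t']-s['eef_pos']),'axes',(R.inv()*Rot.from_matrix(c['R'].T)).as_matrix().round(3).tolist(),c['K'][0,0])
plan([.56,.203,.16],down(np.pi/2),24)
E
```

```text
t 0.10 p [ 0.2011 -0.565   0.2306] yaw 0.342 zaxis [-0.     0.001 -1.   ] F [ 0.2 -0.4  0.1] gap 1.004 gf 0.0 j [-1.45  0.1   0.1   1.56  0.    1.35]
cam in tool [ 8.34079548e-02 -1.19711472e-04 -1.43267204e-01] axes [[-0.001, -0.947, -0.323], [1.0, -0.0, -0.001], [0.0, -0.323, 0.947]] 419.09621551099974
24 rows: [0.0614, -0.0126, 0.0049, -0.0, -0.0, -0.0341] | mm/row 37.8 deg/row 2.93
```

Request:
arm_command --moves '[0.0614,-0.0126,0.005,0,0,-0.0341,0.35,0.0614,-0.0126,0.005,0,0,-0.0341,0.35,0.0614,-0.0126,0.005,0,0,-0.0341,0.35,0.0614,-0.0126,0.005,0,0,-0.0341,0.35,0.0614,-0.0126,0.005,0,0,-0.0341,0.35,0.0614,-0.0126,0.005,0,0,-0.0341,0.35,0.0614,-0.0126,0.005,0,0,-0.0341,0.35,0.0614,-0.0126,0.005,0,0,-0.0341,0.35]'

```text
clock: 0.77
eef_pos: [0.4261, -0.366, 0.2067]
ee_rot: [0.93, 0.368, -0.0, -0.0]
ft_force: [0.8, -0.8, 0.1]
finger_gap: 0.35
gripper_force: 0.0
```

Request:
arm_command --moves '[0.0614,-0.0126,0.005,0,0,-0.0341,0.35,0.0614,-0.0126,0.005,0,0,-0.0341,0.35,0.0614,-0.0126,0.005,0,0,-0.0341,0.35,0.0614,-0.0126,0.005,0,0,-0.0341,0.35,0.0614,-0.0126,0.005,0,0,-0.0341,0.35,0.0614,-0.0126,0.005,0,0,-0.0341,0.35,0.0614,-0.0126,0.005,0,0,-0.0341,0.35,0.0614,-0.0126,0.005,0,0,-0.0341,0.35]'

```text
clock: 1.43
eef_pos: [0.5522, -0.0952, 0.1827]
ee_rot: [0.836, 0.549, -0.0, -0.0]
ft_force: [0.5, -0.6, 0.4]
finger_gap: 0.349
gripper_force: 0.0
```

Request:
arm_command --moves '[0.0614,-0.0126,0.005,0,0,-0.0341,0.35,0.0614,-0.0126,0.005,0,0,-0.0341,0.35,0.0614,-0.0126,0.005,0,0,-0.0341,0.35,0.0614,-0.0126,0.005,0,0,-0.0341,0.35,0.0614,-0.0126,0.005,0,0,-0.0341,0.35,0.0614,-0.0126,0.005,0,0,-0.0341,0.35,0.0614,-0.0126,0.005,0,0,-0.0341,0.35,0.0614,-0.0126,0.005,0,0,-0.0341,0.35]'

```text
clock: 2.1
eef_pos: [0.5602, 0.2034, 0.1586]
ee_rot: [0.707, 0.707, -0.0, -0.0]
ft_force: [0.4, 0.0, -0.3]
finger_gap: 0.349
gripper_force: 0.0
```

```bash
python3 - <<'E'
from h import *
state(); c=cam('wrist'); im=env.capture('wrist')[:,:,::-1].copy()
for y in(-.06,0,.06): cv2.circle(im,tuple(proj(c,[.598,.203+y,.044])[0].astype(int)),3,(0,0,255),1)
cv2.imwrite('pics/w1.png',im); np.savez('w1.npz',**c)
E
```

```text
t 2.10 p [0.5602 0.2034 0.1586] yaw 1.572 zaxis [-0. -0. -1.] F [ 0.4  0.  -0.3] gap 0.349 gf 0.0 j [ 0.13  0.09 -0.05  1.43 -0.    1.7 ]
```

View pics/w1.png

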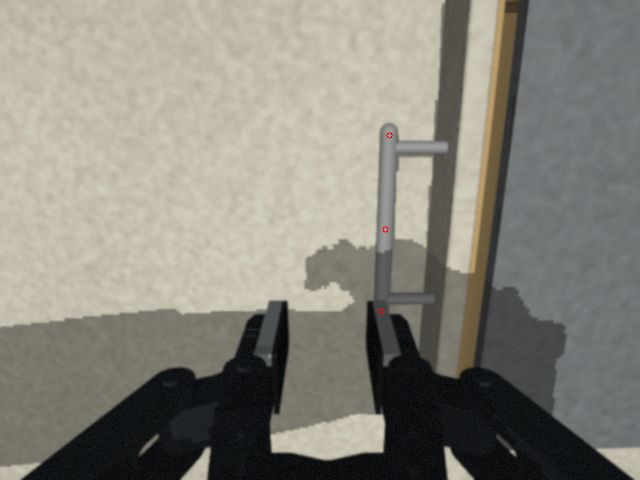

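The projected handle points (red) lie on the bar, which runs from (390,125) to (382,300), so the position is confirmed to about 2 mm with y perhaps 4 mm higher. I'll go down on it, close and pull.

Request:
arm_command --moves '[0.004,0.0325,0,0,0,0,0.35,0,0.0325,0,0,0,0,0.35,0,0,0.0445,0,0,0,0.35,0,0,0.0445,0,0,0,0.35,0,0,0.0445,0,0,0,0.35,0,0,0.0445,0,0,0,0.35,0,0,0.0445,0,0,0,0.35,0,0,0,0,0,0,0.35]' --force 40

```text
clock: 2.82
eef_pos: [0.6025, 0.2039, 0.0267]
ee_rot: [0.708, 0.706, 0.002, 0.002]
ft_force: [0.9, -0.3, 2.2]
finger_gap: 0.349
gripper_force: 0.1
```

Request:
arm_command --moves '[0,0,0,0,0,0,0,0,0,0,0,0,0,0,0,0,0,0,0,0,0,0,-0.01,0,0,0,0,0,0,-0.03,0,0,0,0,0,0,-0.04,0,0,0,0,0,0,-0.04,0,0,0,0,0,0,-0.04,0,0,0,0,0]'

```text
clock: 3.48
eef_pos: [0.5027, 0.2035, 0.0257]
ee_rot: [0.708, 0.706, -0.0, 0.001]
ft_force: [0.5, -4.0, 7.4]
finger_gap: 0.115
gripper_force: 41.2
```

Request:
arm_command --moves '[0,-0.025,0,0,0,0,0,0,-0.025,0,0,0,0,0,0,-0.02,0,0,0,0,0,0,-0.02,0,0,0,0,0,0,-0.01,0,0,0,0,0,0,-0.005,0,0,0,0,0,0,0,0,0,0,0,0,0,0,0,0,0,0,0.35]'

```text
clock: 4.15
eef_pos: [0.4402, 0.2038, 0.0255]
ee_rot: [0.708, 0.707, -0.0, 0.0]
ft_force: [0.1, -0.8, -0.9]
finger_gap: 0.241
gripper_force: 0.0
```

Request:
arm_command --moves '[0,0,0,0,0,0,0.35,0,0,0,0,0,0,0.35,0,0,-0.06,0,0,0,0.35,0,0,-0.06,0,0,0,0.5,0,0,-0.06,0,0,0,0.5,0,0.05,-0.06,0,0,0,0.5,0,0.06,-0.04,0,0,0,0.5,0,0.06,0,0,0,0,0.5]'

```text
clock: 4.82
eef_pos: [0.5412, 0.2048, 0.1951]
ee_rot: [0.707, 0.707, 0.003, 0.002]
ft_force: [1.0, 0.3, 0.9]
finger_gap: 0.497
gripper_force: 0.0
```

```bash
python3 - <<'E'
from h import *
state(); c=cam('wrist'); im=env.capture('wrist')[:,:,::-1].copy()
cv2.imwrite('pics/w2.png',im); np.savez('w2.npz',**c); cv2.imwrite('pics/t2.png',env.capture('top')[:,:,::-1])
E
```

```text
t 4.82 p [0.5412 0.2048 0.1951] yaw 1.570 zaxis [ 0.008  0.001 -1.   ] F [1.  0.3 0.9] gap 0.497 gf 0.0 j [ 0.14  0.02 -0.05  1.49  0.    1.71]
```

View pics/w2.png

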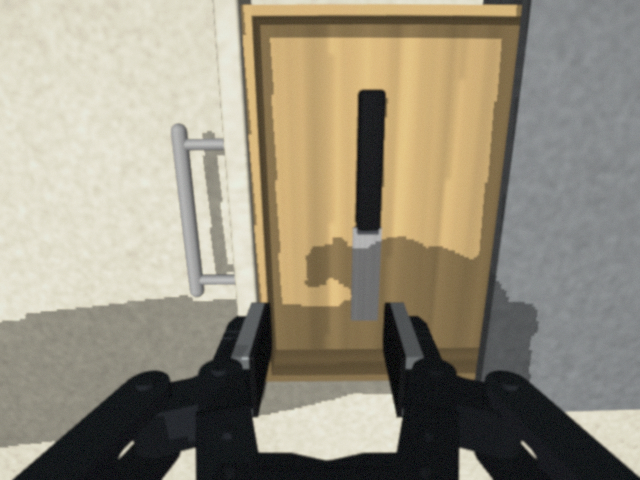

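The drawer is well open. The scraper lies along y with its handle from (371,90) to (369,231) and its blade tip at (365,320). I'll solve for its pose and the floor height.

```bash
python3 - <<'E'
from h import *
c=dict(np.load('w2.npz'))
M=np.array([[-.05,0,.022],[.05,0,.022],[.13,0,.0122],[-.05,.009,.022],[-.05,-.009,.022],[.05,.009,.022],[.05,-.009,.022]])
px=np.array([(371.5,90),(369,231.5),(365,320),(386,92),(358.5,92),(381,230),(356.5,230)])
f=lambda q:(proj(c,place(q[:3],M)+[0,0,q[3]])-px).ravel()
r=least_squares(f,[.56,.25,-1.57,.02],loss='soft_l1'); q=r.x; print(q,f(q).round(1))
# drawer floor corner check: inner floor length in y 258
for fz in(.015,.02,.025,.03):
    g=lambda q:(proj(c,place(q,M)+[0,0,fz])-px).ravel()
    s=least_squares(g,q[:3],loss='soft_l1'); print(fz,s.x.round(4),round(s.cost,1), 'grip',place(s.x,[.025,0,0])[0].round(4))
    # rim far inner edge y and near inner edge y at fz+.036 (rim) rows 15ish/375
    print([ray(c,p,fz).round(4)[:2].tolist() for p in [(387,38)]],[ray(c,p,fz+.036)[1].round(4) for p in [(387,16),(380,375)]], ray(c,(185,210),.044).round(3))
E
```

```text
[ 0.57367522  0.23991583 -1.56346235  0.01741758] [ 0.5  1.1 -0.3 -0.2  0.2 -1.5 -0.7 -0.9  0.3 -0.8 -0.3  1.1  0.3  1.4]
0.015 [ 0.5739  0.2396 -1.5636] 4.3 grip [0.5741 0.2146 0.    ]
[[0.5856, 0.326]] [np.float64(0.3344), np.float64(0.0694)] [0.439 0.208 0.044]
0.02 [ 0.5734  0.2404 -1.5633] 4.4 grip [0.5736 0.2154 0.    ]
[[0.5849, 0.3254]] [np.float64(0.3336), np.float64(0.0732)] [0.439 0.208 0.044]
0.025 [ 0.5728  0.2414 -1.5629] 10.7 grip [0.573  0.2164 0.    ]
[[0.5842, 0.3248]] [np.float64(0.3328), np.float64(0.077)] [0.439 0.208 0.044]
0.03 [ 0.5723  0.2424 -1.5624] 19.9 grip [0.5725 0.2174 0.    ]
[[0.5834, 0.3242]] [np.float64(0.332), np.float64(0.0808)] [0.439 0.208 0.044]
```

Request:
arm_command --moves '[0.0085,0.027,0.03,0,0,0,0.45,0.0085,0.027,0.05,0,0,0,0.45,0,0,0.055,0,0,0,0.45,0,0,0.055,0,0,0,0.45,0,0,0.05,0,0,0,0.45,0,0,0.03,0,0,0,0.45,0,0,0.01,0,0,0,0.45,0,0,0,0,0,0,0.45]'

```text
clock: 5.58
eef_pos: [0.5707, 0.2143, 0.0211]
ee_rot: [0.708, 0.707, 0.0, 0.0]
ft_force: [0.7, 0.1, 0.3]
finger_gap: 0.449
gripper_force: 0.0
```

```bash
python3 - <<'E'
from h import *
state()
E
```

```text
t 5.58 p [0.5707 0.2143 0.0211] yaw 1.569 zaxis [ 0.001 -0.    -1.   ] F [0.7 0.1 0.3] gap 0.449 gf 0.0 j [ 0.15  0.2  -0.18  1.19 -0.    1.72]
```

Request:
arm_command --moves '[0,0.005,0.001,0,0,0,0.45,0,0,0,0,0,0,0,0,0,0,0,0,0,0,0,0,0,0,0,0,0,0,0,0,0,0,0,0,0,0,0,0,0,0,0,0,0,0,0,0,0,0,0,-0.01,0,0,0,0]' --force 100

```text
invalid input at $.moves: expected a multiple of 7 numbers
```

Request:
arm_command --moves '[0,0,-0.04,0,0,0,0,0,0,-0.055,0,0,0,0,0,0,-0.055,0,0,0,0,0,0,-0.055,0,0,0,0,0,0,-0.04,0,0,0,0,0,0,-0.01,0,0,0,0,0,0,0,0,0,0,0,0,0,0,0,0,0,0]'

```text
clock: 6.25
eef_pos: [0.57, 0.2143, 0.1731]
ee_rot: [0.708, 0.707, -0.0, -0.0]
ft_force: [0.5, -0.2, -0.5]
finger_gap: -0.001
gripper_force: 0.0
```

```bash
python3 - <<'E'
from h import *
state(); c=cam('wrist'); im=env.capture('wrist')[:,:,::-1].copy()
cv2.imwrite('pics/w3.png',im); np.savez('w3.npz',**c)
E
```

```text
t 6.25 p [0.57   0.2143 0.1731] yaw 1.570 zaxis [-0.001 -0.    -1.   ] F [ 0.5 -0.2 -0.5] gap -0.001 gf 0.0 j [ 0.15  0.13  0.02  1.46 -0.    1.72]
```

View pics/w3.png

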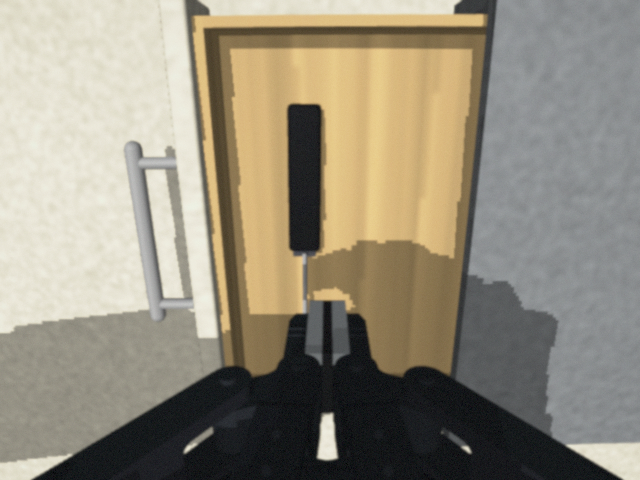

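The first call was one number short and refused, so the fingers closed while the arm was rising. The scraper was tipped onto its side: its handle is at (290–321, 104–252) and the blade shows edge-on at (305, 254–312). To restore it, I'll grip it near the handle's rear and lay it over the front of the cab roof with the tool tilted sideways. It can settle flat there, and I'll regrasp it properly. First I'll measure.

```bash
python3 - <<'E'
from h import *
c=dict(np.load('w3.npz'))
M=np.array([[-.05,.011,.019],[-.05,-.011,.019],[.05,.011,.019],[.05,-.011,.019]])
px=np.array([(320.5,104),(289.5,104),(320,250),(290,252)])
for f in(.018,.02):
    r=least_squares(lambda q:(proj(c,place(q,M)+[0,0,f])-px).ravel(),[.56,.25,-1.57]); print(f,r.x.round(4),r.fun.round(1),'rear grip',place(r.x,[-.033,0,0])[0])
print('roof edge',[ray(c,p,.08).round(4) for p in[(487,60),(455,340)]],'blade',[ray(c,p,.04).round(4) for p in[(304.5,258),(305,310)]])
print('handle',[ray(c,p,.044).round(3) for p in[(133,148),(156,315)]])
E
```

```text
0.018 [ 0.5553  0.2412 -1.5871] [ 1.6  0.5 -1.9 -0.   0.6  1.  -0.3 -1.5] rear grip [0.55578889 0.27418589 0.        ]
0.02 [ 0.5554  0.2415 -1.5872] [ 1.7  0.  -2.  -0.5  0.7  1.5 -0.4 -0.9] rear grip [0.55589636 0.2745133  0.        ]
roof edge [array([0.6544, 0.3147, 0.08  ]), array([0.6538, 0.1448, 0.08  ])] blade [array([0.554 , 0.1868, 0.04  ]), array([0.5536, 0.1453, 0.04  ])]
handle [array([0.445, 0.265, 0.044]), array([0.443, 0.143, 0.044])]
```

Request:
arm_command --moves '[0.05,-0.012,0.01,0,0,0,0.5,0.05,-0.012,0.01,0,0,0,0.5,0,0,0.05,0,0,0,0.5,0,0,0.05,0,0,0,0.5,0,0,0.05,0,0,0,0.5,0,0,0.05,0,0,0,0.5,0,0,0.027,0,0,0,0.5,0,0,0,0,0,0,0.5]'

```text
clock: 6.97
eef_pos: [0.5545, 0.2737, 0.0221]
ee_rot: [0.708, 0.707, -0.002, -0.001]
ft_force: [1.0, 0.6, 0.8]
finger_gap: 0.5
gripper_force: 0.0
```

Clear of the floor. Now I'll close on the handle.

Request:
arm_command --moves '[0,0.002,0,0,0,0,0.5,0,0,0,0,0,0,0,0,0,0,0,0,0,0,0,0,0,0,0,0,0,0,0,0,0,0,0,0,0,0,0,0,0,0,0,0,0,0,0,0,0,0,0,0,0,0,0,0,0]' --force 80

```text
clock: 7.63
eef_pos: [0.5573, 0.2742, 0.0256]
ee_rot: [0.708, 0.707, -0.0, 0.0]
ft_force: [0.3, -0.6, -1.5]
finger_gap: 0.236
gripper_force: 78.4
```

```bash
python3 - <<'E'
from h import *
state()
s=env.observe();R0=Rot.from_quat(s['ee_rot'])
p1=s['eef_pos']+[0,0,.2]
Y=down(np.pi)                                  # yawed a quarter turn: tool x = -x
tilt=lambda a:Rot.from_rotvec([-a,0,0])*Y      # tool z toward -y
print(tilt(1.047).as_matrix().round(2).tolist())
p2=np.array([.60,.17,.26]); p3=np.array([.634,.13,.16])
plan(p2,Y,16,(p1,R0)); plan(p3,tilt(1.047),16,(p2,Y))
E
```

```text
t 7.63 p [0.5573 0.2742 0.0256] yaw 1.569 zaxis [-0. -0. -1.] F [ 0.3 -0.6 -1.5] gap 0.236 gf 78.4 j [ 0.25  0.23 -0.14  1.2  -0.    1.82]
[[-1.0, 0.0, -0.0], [0.0, 0.5, -0.87], [-0.0, -0.87, -0.5]]
16 rows: [-0.0123, -0.0044, -0.0036, -0.0, 0.0, -0.0655] | mm/row 8.1 deg/row 5.63
16 rows: [-0.0035, 0.0013, 0.0117, 0.0436, -0.0, 0.0] | mm/row 7.4 deg/row 3.75
```

Request:
arm_command --moves '[0,0,-0.02,0,0,0,0,0,0,-0.04,0,0,0,0,0,0,-0.05,0,0,0,0,0,0,-0.05,0,0,0,0,0,0,-0.05,0,0,0,0,0,0,-0.05,0,0,0,0,0,0,-0.05,0,0,0,0,0,0,-0.02,0,0,0,0]'

```text
clock: 8.3
eef_pos: [0.5586, 0.2746, 0.2296]
ee_rot: [0.708, 0.707, 0.003, 0.002]
ft_force: [0.5, -0.5, -0.3]
finger_gap: 0.235
gripper_force: 78.5
```

Request:
arm_command --moves '[-0.012,-0.0045,-0.0035,0,0,-0.0655,0,-0.012,-0.0045,-0.0035,0,0,-0.0655,0,-0.012,-0.0045,-0.0035,0,0,-0.0655,0,-0.012,-0.0045,-0.0035,0,0,-0.0655,0,-0.012,-0.0045,-0.0035,0,0,-0.0655,0,-0.012,-0.0045,-0.0035,0,0,-0.0655,0,-0.012,-0.0045,-0.0035,0,0,-0.0655,0,-0.012,-0.0045,-0.0035,0,0,-0.0655,0]'

```text
clock: 8.97
eef_pos: [0.5561, 0.2139, 0.2406]
ee_rot: [0.381, 0.925, -0.0, -0.0]
ft_force: [-1.7, -0.4, -0.9]
finger_gap: 0.235
gripper_force: 78.5
```

Request:
arm_command --moves '[-0.012,-0.0045,-0.0035,0,0,-0.0655,0,-0.012,-0.0045,-0.0035,0,0,-0.0655,0,-0.012,-0.0045,-0.0035,0,0,-0.0655,0,-0.012,-0.0045,-0.0035,0,0,-0.0655,0,-0.012,-0.0045,-0.0035,0,0,-0.0655,0,-0.012,-0.0045,-0.0035,0,0,-0.0655,0,-0.012,-0.0045,-0.0035,0,0,-0.0655,0,-0.012,-0.0045,-0.0035,0,0,-0.0655,0]'

```text
clock: 9.63
eef_pos: [0.5981, 0.1708, 0.2573]
ee_rot: [-0.002, 1.0, -0.0, -0.0]
ft_force: [0.2, 0.7, -1.5]
finger_gap: 0.238
gripper_force: 78.5
```

```bash
python3 - <<'E'
from h import *
state(); Y=down(np.pi)
plan([.634,.13,.16],Rot.from_rotvec([-1.047,0,0])*Y,16)
im=env.capture('scene'); cv2.imwrite('pics/s3.png',im[:,:,::-1])
s=env.observe()
for d in(0,.06,.1,.165): print(d,proj(cam('scene'),s['eef_pos']+[d,0,.006])[0].round(0))
E
```

```text
t 9.63 p [0.5981 0.1708 0.2573] yaw -3.137 zaxis [-0. -0. -1.] F [ 0.2  0.7 -1.5] gap 0.238 gf 78.5 j [ 0.07  0.18  0.23  1.62 -0.    0.06]
16 rows: [-0.0037, 0.0011, 0.0115, 0.0436, 0.0001, 0.0002] | mm/row 7.3 deg/row 3.75
0 [388. 184.]
0.06 [369. 202.]
0.1 [356. 214.]
0.165 [334. 236.]
```

Request:
arm_command --moves '[-0.0037,0.001,0.0115,0.0436,0,0,0,-0.0037,0.001,0.0115,0.0436,0,0,0,-0.0037,0.001,0.0115,0.0436,0,0,0,-0.0037,0.001,0.0115,0.0436,0,0,0,-0.0037,0.001,0.0115,0.0436,0,0,0,-0.0037,0.001,0.0115,0.0436,0,0,0,-0.0037,0.001,0.0115,0.0436,0,0,0,-0.0037,0.001,0.0115,0.0436,0,0,0]'

```text
clock: 10.35
eef_pos: [0.6157, 0.1638, 0.2029]
ee_rot: [0.001, 0.966, -0.26, 0.001]
ft_force: [0.3, 0.5, 0.4]
finger_gap: 0.229
gripper_force: 78.5
```

Request:
arm_command --moves '[-0.0037,0.001,0.0115,0.0436,0,0,0,-0.0037,0.001,0.0115,0.0436,0,0,0,-0.0037,0.001,0.0115,0.0436,0,0,0,-0.0037,0.001,0.0115,0.0436,0,0,0,-0.0037,0.001,0.0115,0.0436,0,0,0,-0.0037,0.001,0.0115,0.0436,0,0,0,-0.0037,0.001,0.0115,0.0436,0,0,0,-0.0037,0.001,0.0115,0.0436,0,0,0]'

```text
clock: 11.02
eef_pos: [0.6335, 0.1299, 0.1598]
ee_rot: [0.001, 0.866, -0.501, 0.001]
ft_force: [0.6, -0.2, -1.6]
finger_gap: 0.231
gripper_force: 78.6
```

```bash
python3 - <<'E'
from h import *
state(); s=env.observe(); R=Rot.from_quat(s['ee_rot'])
k=2.5
def crop(n):
    im=env.capture(n)[:,:,::-1]; c=cam(n)
    p=[proj(c,s['eef_pos']+R.apply([-d,0,-.005]))[0] for d in(0,.083,.163)]
    x,y=[int(v) for v in p[1]-[80,110]]; y=max(y,0);x=max(x,0)
    o=cv2.resize(im[y:y+220,x:x+158],None,fx=k,fy=k,interpolation=cv2.INTER_CUBIC); o=np.clip(o*1.4,0,255).astype(np.uint8)
    for q in p: cv2.circle(o,tuple(((q-[x,y])*k).astype(int)),3,(0,0,255),1)
    return o
cv2.imwrite('pics/st4.png',np.hstack([crop('scene'),crop('top')]))
E
```

```text
t 11.02 p [0.6335 0.1299 0.1598] yaw 3.141 zaxis [ 0.001 -0.867 -0.498] F [ 0.6 -0.2 -1.6] gap 0.231 gf 78.6 j [ 0.38  0.89  0.66  1.92 -0.94  0.68]
```

View pics/st4.png

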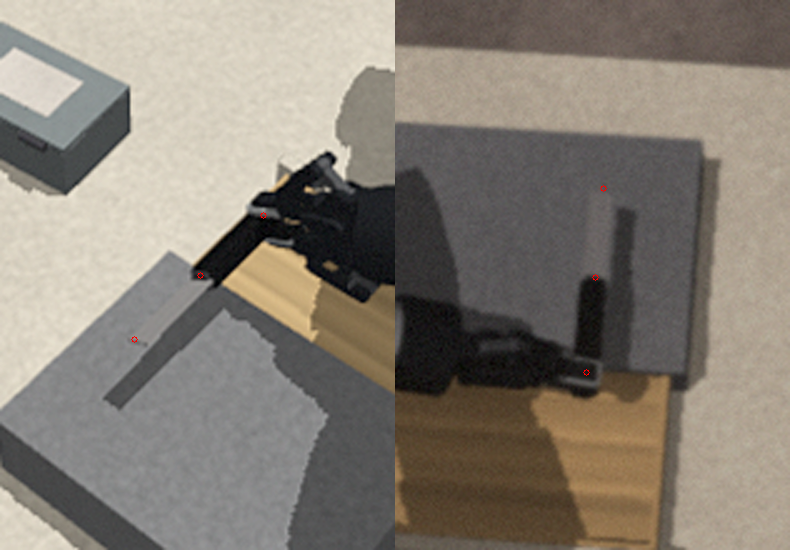

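The scene crop (left) and top crop (right) show the scraper held at its handle end, with its blade tip near (135,340) in the scene crop. It extends over the roof and the blade's flat face points nearly up. I'll lower it to the roof.

Request:
arm_command --moves '[0,0.0173,0.01,0,0,0,0,0,0.0173,0.01,0,0,0,0,0,0.0173,0.01,0,0,0,0,0,0.0173,0.01,0,0,0,0,0,0.0145,0.0083,0,0,0,0,0,0.003,0.0017,0,0,0,0,0,0.0015,0.0008,0,0,0,0,0,0,0,0,0,0,0]'

```text
clock: 11.78
eef_pos: [0.6336, 0.1297, 0.099]
ee_rot: [0.0, 0.866, -0.5, 0.0]
ft_force: [0.0, -1.0, -0.7]
finger_gap: 0.235
gripper_force: 78.6
```

```bash
python3 - <<'E'
from h import *
state()
E
```

```text
t 11.78 p [0.6336 0.1297 0.099 ] yaw 3.141 zaxis [-0.    -0.866 -0.501] F [ 0.  -1.  -0.7] gap 0.235 gf 78.6 j [ 0.38  0.94  0.62  1.82 -0.93  0.67]
```

Request:
arm_command --moves '[0,0.0025,0.0015,0,0,0,0,0,0.0025,0.0015,0,0,0,0,0,0.0015,0.0008,0,0,0,0,0,0,0,0,0,0,0,0,0,0,0,0,0,0,0,0,0,0,0,0,0,0,0,0,0,0,0,0,0,0,0,0,0,0,0]'

```text
clock: 12.45
eef_pos: [0.6336, 0.1297, 0.0944]
ee_rot: [0.0, 0.866, -0.5, -0.0]
ft_force: [0.4, -0.2, -1.1]
finger_gap: 0.233
gripper_force: 78.6
```

Request:
arm_command --moves '[0,0.0025,0.0015,0,0,0,0,0,0.0025,0.0015,0,0,0,0,0,0.0015,0.0008,0,0,0,0,0,0,0,0,0,0,0,0,0,0,0,0,0,0,0,0,0,0,0,0,0,0,0,0,0,0,0,0,0,0,0,0,0,0,0]'

```text
clock: 13.12
eef_pos: [0.6337, 0.1297, 0.0901]
ee_rot: [0.0, 0.866, -0.5, 0.0]
ft_force: [-1.1, 0.5, 4.3]
finger_gap: 0.235
gripper_force: 78.9
```

Request:
arm_command --moves '[0,0,0,0,0,0,0.28,0,0,0,0,0,0,0.32,0,0,0,0,0,0,0.4,0,0,0,0,0,0,0.5,0,0,0,0,0,0,0.5,0,0,-0.02,0,0,0,0.5,0,0,-0.05,0,0,0,0.5,0,0,-0.06,0,0,0,0.5]'

```text
clock: 13.78
eef_pos: [0.6336, 0.1906, 0.1256]
ee_rot: [0.0, 0.866, -0.5, -0.001]
ft_force: [1.0, 0.4, 0.8]
finger_gap: 0.495
gripper_force: 0.0
```

```bash
python3 - <<'E'
from h import *
state()
plan([.70,.13,.22],down(np.pi),16)
k=3.4
def crop(n,P):
    im=env.capture(n)[:,:,::-1]; c=cam(n); p=proj(c,P)[0]
    x,y=[max(int(v),0) for v in p-[58,58]]
    print(n,x,y)
    o=cv2.resize(im[y:y+116,x:x+116],None,fx=k,fy=k,interpolation=cv2.INTER_CUBIC); return np.clip(o*1.4,0,255).astype(np.uint8)
cv2.imwrite('pics/st5.png',np.hstack([crop('scene',[.69,.13,.09]),crop('top',[.69,.13,.09])]))
E
```

```text
t 13.78 p [0.6336 0.1906 0.1256] yaw 3.140 zaxis [-0.002 -0.866 -0.5  ] F [1.  0.4 0.8] gap 0.495 gf 0.0 j [ 0.45  1.12  0.94  2.04 -0.89  0.77]
16 rows: [-0.0069, -0.0111, -0.0053, -0.0436, -0.0001, -0.0] | mm/row 8.4 deg/row 3.75
scene 280 198
top 212 155
```

View pics/st5.png

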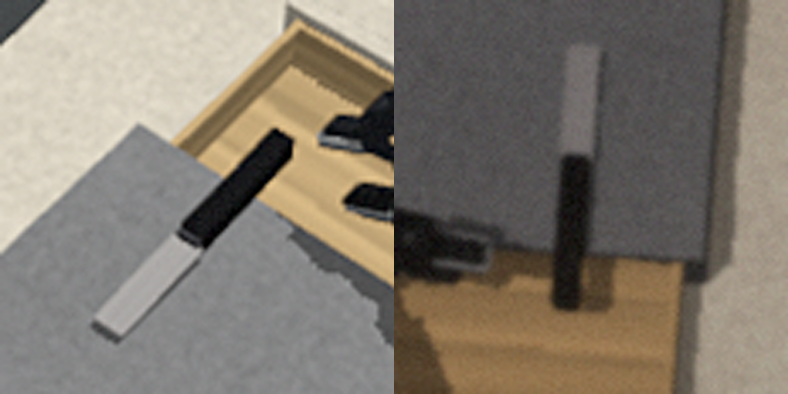

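The scraper now lies flat on the cab roof. In the scene crop the handle runs (283,134)–(193,240) and the tip is at (106,331). In the top crop the tip is at (585,46) and the rear at (567,303). I'll bring the tool upright above it and compute its pose.

Request:
arm_command --moves '[-0.007,-0.011,-0.0053,-0.0436,0,0,0.5,-0.007,-0.011,-0.0053,-0.0436,0,0,0.5,-0.007,-0.011,-0.0053,-0.0436,0,0,0.5,-0.007,-0.011,-0.0053,-0.0436,0,0,0.5,-0.007,-0.011,-0.0053,-0.0436,0,0,0.5,-0.007,-0.011,-0.0053,-0.0436,0,0,0.5,-0.007,-0.011,-0.0053,-0.0436,0,0,0.5,-0.007,-0.011,-0.0053,-0.0436,0,0,0.5]'

```text
clock: 14.55
eef_pos: [0.668, 0.1731, 0.1809]
ee_rot: [-0.0, 0.966, -0.257, 0.0]
ft_force: [-0.1, -0.7, -0.1]
finger_gap: 0.5
gripper_force: 0.0
```

Request:
arm_command --moves '[-0.007,-0.011,-0.0053,-0.0436,0,0,0.5,-0.007,-0.011,-0.0053,-0.0436,0,0,0.5,-0.007,-0.011,-0.0053,-0.0436,0,0,0.5,-0.007,-0.011,-0.0053,-0.0436,0,0,0.5,-0.007,-0.011,-0.0053,-0.0436,0,0,0.5,-0.007,-0.011,-0.0053,-0.0436,0,0,0.5,-0.007,-0.011,-0.0053,-0.0436,0,0,0.5,-0.007,-0.011,-0.0053,-0.0436,0,0,0.5]'

```text
clock: 15.22
eef_pos: [0.7016, 0.1301, 0.2201]
ee_rot: [0.0, 1.0, 0.001, 0.001]
ft_force: [0.0, 0.8, -0.3]
finger_gap: 0.5
gripper_force: 0.0
```

```bash
python3 - <<'E'
from h import *
state(); T,S=cam('top'),cam('scene')
M=[[-.05,0,.102],[.05,0,.102],[.13,0,.0922]]
Tp=[(262.9,244.1),(265.5,200.9),(268.2,168.5)]; Sp=[(363.2,237.4),(336.8,268.6),(311.2,295.1)]
for o in([(T,M,Tp)],[(S,M,Sp)],[(T,M,Tp),(S,M,Sp)]):
    q,r=fit(o,[.67,.13,0]); print(q.round(4),r.round(1),'grip',place(q,[.025,0,0])[0].round(4))
W=cam('wrist'); im=env.capture('wrist'); cv2.imwrite('pics/w6.png',im[:,:,::-1])
g=im.max(2)
# handle rows seen by the wrist: dark run near the predicted column
for s in(-.045,-.03,-.015,0):
    p=proj(W,place(q,[s,0,.102]))[0]; r=int(p[1]); 
    if 0<=r<480: print(s,p.round(1),''.join('#' if v<60 else '.' for v in g[r,int(p[0])-40:int(p[0])+40]))
E
```

```text
t 15.22 p [0.7016 0.1301 0.2201] yaw 3.141 zaxis [ 0.001  0.003 -1.   ] F [ 0.   0.8 -0.3] gap 0.500 gf 0.0 j [-0.    0.47  0.5   1.61  0.   -0.  ]
[0.6658 0.1416 0.0319] [-0.1  0.5  0.1 -0.2 -0.  -0.3] grip [0.6908 0.1424 0.    ]
[0.6719 0.1459 0.0275] [ 0.5  0.2 -1.  -1.3  0.3  0.7] grip [0.6969 0.1466 0.    ]
[0.6681 0.1428 0.0318] [-0.5 -0.5 -0.4 -1.2 -0.5 -1.3  0.3 -1.7 -1.  -3.2  0.6 -1.2] grip [0.693  0.1436 0.    ]
-0.045 [344.8 101.1] .............................###########################........................
-0.03 [345.3 126.9] ............................###########################.........................
-0.015 [345.7 151.8] ...........................############################.........................
0 [346.2 175.8] ...........................###########################..........................
```

Request:
arm_command --moves '[0.0072,0.0111,0.02,0,0,-0.0107,0.45,0.0072,0.0111,0.02,0,0,-0.0107,0.45,0,0,0.045,0,0,0,0.45,0,0,0.045,0,0,0,0.45,0,0,0.045,0,0,0,0.45,0,0,0.035,0,0,0,0.45,0,0,0.0185,0,0,0,0.45,0,0,0,0,0,0,0.45]'

```text
clock: 15.93
eef_pos: [0.6915, 0.1438, 0.0809]
ee_rot: [-0.016, 1.0, -0.0, -0.001]
ft_force: [0.1, 0.2, 0.7]
finger_gap: 0.446
gripper_force: 0.0
```

```bash
python3 - <<'E'
from h import *
state(); s=env.observe()
plan([.693,.1434,.0825],down(np.pi+.032),2)
# rear end of the handle in the earlier wrist picture (camera was at the pose tool 0.7016,0.1301,0.2201)
g=cv2.imread('pics/w6.png').max(2)
print(''.join('#' if v<60 else '.' for v in g[60:130,346]))
E
```

```text
t 15.93 p [0.6915 0.1438 0.0809] yaw -3.110 zaxis [-0.002 -0.    -1.   ] F [0.1 0.2 0.7] gap 0.446 gf 0.0 j [ 0.02  0.46  0.23  1.35 -0.   -0.01]
2 rows: [-0.0013, -0.0004, -0.0013, -0.0001, -0.0007, -0.0] | mm/row 1.1 deg/row 0.06
...............................#######################################
```

Request:
arm_command --moves '[-0.001,0,-0.0025,0,0,0,0.45,0,0,0,0,0,0,0,0,0,0,0,0,0,0,0,0,0,0,0,0,0,0,0,0,0,0,0,0,0,0,0,0,0,0,0,0,0,0,0,0,0,0,0,0,0,0,0,0,0]' --force 110

```text
clock: 16.6
eef_pos: [0.6939, 0.1441, 0.0854]
ee_rot: [-0.016, 1.0, -0.0, 0.001]
ft_force: [-1.3, -0.3, 6.3]
finger_gap: 0.176
gripper_force: 108.8
```

```bash
python3 - <<'E'
from h import *
state()
E
```

```text
t 16.60 p [0.6939 0.1441 0.0854] yaw -3.110 zaxis [ 0.002 -0.    -1.   ] F [-1.3 -0.3  6.3] gap 0.176 gf 108.8 j [ 0.02  0.46  0.24  1.36 -0.   -0.01]
```

The gap of 0.176 (0.235 on the 22 mm side) confirms it's now held across the 18 mm width. I'll lift it and travel to just in front of the slot.

Request:
arm_command --moves '[0,0,-0.01,0,0,0,0,0,0,-0.02,0,0,0,0,0,0,-0.03,0,0,0,0,0,0,-0.04,0,0,0,0,0,0,-0.04,0,0,0,0,0,0,-0.02,0,0,0,0,0,0,0,0,0,0,0,0,0,0,0,0,0,0]'

```text
clock: 17.27
eef_pos: [0.6937, 0.1442, 0.1805]
ee_rot: [-0.016, 1.0, 0.0, 0.001]
ft_force: [-0.0, 0.5, -2.1]
finger_gap: 0.178
gripper_force: 108.0
```

```bash
cat >> h.py <<'E'
QB=np.array([.5717,-.1974,.084])
YB=np.pi+QB[2]
E
python3 - <<'E'
from h import *
state(); p=place(QB,[-.183,0,0])[0]; print(p)
plan([p[0],p[1],.17],down(YB),16)
# refine box from cover outline in top picture: edges by gradient along each side
im=cv2.cvtColor(cv2.imread('pics/top0.png'),cv2.COLOR_BGR2GRAY).astype(np.float32); im=cv2.GaussianBlur(im,(3,3),0); T=cam('top')
C=np.array([[.055,.085,.067],[.055,-.085,.067],[-.055,-.085,.067],[-.055,.085,.067]])
def offs(q):
    out=[]
    for i in range(4):
        a,b=C[i],C[(i+1)%4]; n=(a+b)/2; n=np.r_[n[:2]/np.linalg.norm(n[:2]),0]
        for f in np.linspace(.15,.85,8):
            m=a+f*(b-a); d=np.linspace(-.008,.008,33)
            px=proj(T,place(q,m+d[:,None]*n)).astype(np.float32)
            v=cv2.remap(im,px[:,:1],px[:,1:],cv2.INTER_LINEAR)[:,0]; g=np.gradient(v)
            out.append((i,d[np.argmax(np.abs(g))]*1e3))
    return out
for i in range(4): print('edge',i,[round(float(d),1) for k,d in offs(QB) if k==i])
E
```

```text
t 17.27 p [0.6937 0.1442 0.1805] yaw -3.110 zaxis [ 0.001  0.    -1.   ] F [-0.   0.5 -2.1] gap 0.178 gf 108.0 j [ 0.02  0.44  0.4   1.53  0.   -0.01]
[ 0.38934524 -0.21275393  0.        ]
16 rows: [0.0338, -0.0353, 0.0011, -0.0, 0.0, -0.0022] | mm/row 29.3 deg/row 0.19
edge 0 [5.0, 8.0, 0.5, -1.0, 0.0, -0.5, 6.0, 6.0]
edge 1 [-0.5, -1.0, -0.5, 0.0, 0.5, -1.5, 0.5, -0.5]
edge 2 [6.0, 7.5, 7.0, 0.5, 0.0, 0.5, 7.0, 6.0]
edge 3 [7.0, 7.0, 7.0, 7.0, 7.5, 7.0, 6.5, 6.0]
```

The box fit holds on the visible cover edges; the 7 mm offsets are the wall bottoms. Moving on.

Request:
arm_command --moves '[0.0338,-0.0353,0.001,0,0,-0.0022,0,0.0338,-0.0353,0.001,0,0,-0.0022,0,0.0338,-0.0353,0.001,0,0,-0.0022,0,0.0338,-0.0353,0.001,0,0,-0.0022,0,0.0338,-0.0353,0.001,0,0,-0.0022,0,0.0338,-0.0353,0.001,0,0,-0.0022,0,0.0338,-0.0353,0.001,0,0,-0.0022,0,0.0338,-0.0353,0.001,0,0,-0.0022,0]'

```text
clock: 17.93
eef_pos: [0.5365, -0.0326, 0.173]
ee_rot: [-0.029, 1.0, 0.0, -0.001]
ft_force: [0.6, -0.2, -1.5]
finger_gap: 0.176
gripper_force: 108.0
```

Request:
arm_command --moves '[0.0338,-0.0353,0.001,0,0,-0.0022,0,0.0338,-0.0353,0.001,0,0,-0.0022,0,0.0338,-0.0353,0.001,0,0,-0.0022,0,0.0338,-0.0353,0.001,0,0,-0.0022,0,0.0338,-0.0353,0.001,0,0,-0.0022,0,0.0338,-0.0353,0.001,0,0,-0.0022,0,0.0338,-0.0353,0.001,0,0,-0.0022,0,0.0338,-0.0353,0.001,0,0,-0.0022,0]'

```text
clock: 18.6
eef_pos: [0.3869, -0.2126, 0.1685]
ee_rot: [-0.043, 0.999, 0.001, -0.001]
ft_force: [0.6, -1.3, -0.9]
finger_gap: 0.185
gripper_force: 108.0
```

```bash
python3 - <<'E'
from h import *
state(); p=place(QB,[-.183,0,0])[0]; 
plan([p[0],p[1],.049],down(YB),7)
# scraper in the top picture: compare predicted tip with the picture
s=env.observe(); R=Rot.from_quat(s['ee_rot']); T=cam('top'); im=env.capture('top'); cv2.imwrite('pics/t7.png',im[:,:,::-1])
tip=s['eef_pos']+R.apply([-.103,0,-.0056]); print('tip',tip)
g=cv2.cvtColor(im,cv2.COLOR_RGB2GRAY).astype(np.float32)
for lat in(0,.006,-.006):
    d=np.arange(-.03,.03,.002); P=np.array([s['eef_pos']+R.apply([-.103-v,lat,-.0056]) for v in d]); px=proj(T,P).astype(np.float32)
    print(cv2.remap(g,px[:,:1],px[:,1:],1)[:,0].astype(int).tolist())
d=np.arange(-.03,.03,.002); P=np.array([s['eef_pos']+R.apply([-.083,v,-.0056]) for v in d]); px=proj(T,P).astype(np.float32)
print('across',cv2.remap(g,px[:,:1],px[:,1:],1)[:,0].astype(int).tolist())
E
```

```text
t 18.60 p [ 0.3869 -0.2126  0.1685] yaw -3.056 zaxis [-0.002  0.002 -1.   ] F [ 0.6 -1.3 -0.9] gap 0.185 gf 108.0 j [-0.8  -0.39 -0.47  1.5   0.   -0.89]
7 rows: [-0.0006, -0.0001, 0.0285, 0.0002, -0.0002, 0.0001] | mm/row 17.1 deg/row 0.02
tip [ 0.48955436 -0.2038909   0.17393229]
[76, 74, 75, 76, 75, 75, 75, 77, 76, 76, 76, 74, 74, 74, 69, 62, 58, 55, 54, 51, 45, 41, 38, 39, 48, 58, 61, 61, 61, 63]
[76, 76, 75, 76, 74, 75, 77, 77, 76, 75, 76, 76, 76, 76, 72, 65, 61, 60, 54, 43, 37, 39, 47, 49, 52, 58, 61, 61, 61, 62]
[76, 76, 76, 76, 77, 78, 77, 75, 76, 77, 77, 77, 77, 77, 73, 67, 60, 57, 59, 60, 59, 49, 36, 34, 44, 57, 62, 64, 64, 62]
across [58, 58, 57, 55, 57, 57, 55, 56, 57, 61, 68, 75, 78, 76, 74, 75, 76, 76, 75, 74, 74, 82, 95, 101, 102, 100, 100, 98, 97, 94]
```

The top view confirms the predicted tip position to about 1 mm and the blade is centred. I'll lower it to slot height.

Request:
arm_command --moves '[-0.002,0,0.04,0,0,0,0,-0.002,0,0.04,0,0,0,0,0,0,0.04,0,0,0,0,0,0,0.04,0,0,0,0,0,0,0.027,0,0,0,0,0,0,0.012,0,0,0,0,0,0,0,0,0,0,0,0,0,0,0,0,0,0]'

```text
clock: 19.32
eef_pos: [0.3906, -0.2119, 0.0507]
ee_rot: [-0.042, 0.999, 0.0, -0.0]
ft_force: [0.3, -1.0, -0.5]
finger_gap: 0.182
gripper_force: 108.0
```

```bash
python3 - <<'E'
from h import *
state(); p=place(QB,[-.158,0,0])[0]; plan([p[0],p[1],.049],down(YB),3)
p=place(QB,[-.138,0,0])[0]; plan([p[0],p[1],.049],down(YB),5)
E
```

```text
t 19.32 p [ 0.3906 -0.2119  0.0507] yaw -3.057 zaxis [-0.001  0.001 -1.   ] F [ 0.3 -1.  -0.5] gap 0.182 gf 108.0 j [-0.79 -0.34 -0.65  1.27  0.   -0.88]
3 rows: [-0.0132, -0.0004, 0.001, 0.0002, -0.0002, 0.0002] | mm/row 7.9 deg/row 0.03
5 rows: [-0.0146, -0.0003, 0.0006, 0.0001, -0.0001, 0.0001] | mm/row 8.7 deg/row 0.02
```

Request:
arm_command --moves '[0,0,0.0025,0,0,0,0,-0.01,0,0,0,0,0,0,-0.012,0,0,0,0,0,0,-0.012,0,0,0,0,0,0,-0.012,0,0,0,0,0,0,-0.012,0,0,0,0,0,0,-0.012,0,0,0,0,0,0,0,0,0,0,0,0,0]'

```text
clock: 19.98
eef_pos: [0.4341, -0.2086, 0.0496]
ee_rot: [-0.043, 0.999, 0.0, 0.0]
ft_force: [0.9, -0.7, -1.5]
finger_gap: 0.179
gripper_force: 108.0
```

```bash
python3 - <<'E'
from h import *
state()
s=env.observe()
def pos(th,d=.09):   # tip on the underside of the cover at distance d from the hinge; blade half thickness below
    tip=np.array([.055-d*np.cos(th),.060+d*np.sin(th)])
    # blade level: its upper edge touches
    return np.r_[place(QB,[tip[0]-.103,0,0])[0][:2],tip[1]-.00125-.0056]
st=(s['eef_pos'],Rot.from_quat(s['ee_rot']))
for th in(.15,.35,.6,.85,1.1,1.3,1.5,1.65):
    t=(pos(th),down(YB)); print(th,t[0].round(3),end=' '); plan(t[0],t[1],4,st); st=t
E
```

```text
t 19.98 p [ 0.4341 -0.2086  0.0496] yaw -3.056 zaxis [ 0.  0. -1.] F [ 0.9 -0.7 -1.5] gap 0.179 gf 108.0 j [-0.72 -0.22 -0.54  1.24  0.   -0.81]
0.15 [ 0.435 -0.209  0.067] 4 rows: [-0.0005, -0.0002, -0.0071, 0.0, 0.0001, 0.0003] | mm/row 4.3 deg/row 0.02
0.35 [ 0.44  -0.209  0.084] 4 rows: [-0.0019, -0.0, -0.0073, 0.0, 0.0, 0.0] | mm/row 4.5 deg/row 0.00
0.6 [ 0.45  -0.208  0.104] 4 rows: [-0.0043, 0.0, -0.0083, 0.0, 0.0, 0.0] | mm/row 5.6 deg/row 0.00
0.85 [ 0.465 -0.206  0.121] 4 rows: [-0.0062, -0.0, -0.007, 0.0, 0.0, 0.0] | mm/row 5.6 deg/row 0.00
1.1 [ 0.483 -0.205  0.133] 4 rows: [-0.0077, 0.0, -0.0052, 0.0, 0.0, 0.0] | mm/row 5.6 deg/row 0.00
1.3 [ 0.5   -0.203  0.14 ] 4 rows: [-0.007, -0.0, -0.0027, 0.0, 0.0, 0.0] | mm/row 4.5 deg/row 0.00
1.5 [ 0.518 -0.202  0.143] 4 rows: [-0.0074, -0.0, -0.0013, 0.0, 0.0, 0.0] | mm/row 4.5 deg/row 0.00
1.65 [ 0.531 -0.201  0.143] 4 rows: [-0.0056, -0.0, 0.0, 0.0, 0.0, 0.0] | mm/row 3.4 deg/row 0.00
```

The blade went in without resistance. I'll lever up along the cover's arc.

Request:
arm_command --moves '[-0.0005,0,-0.007,0,0,0,0,-0.0005,0,-0.007,0,0,0,0,-0.0005,0,-0.007,0,0,0,0,-0.0005,0,-0.007,0,0,0,0,-0.002,0,-0.0073,0,0,0,0,-0.002,0,-0.0073,0,0,0,0,-0.002,0,-0.0073,0,0,0,0,-0.002,0,-0.0073,0,0,0,0]' --force 120

```text
clock: 20.65
eef_pos: [0.4388, -0.2083, 0.0844]
ee_rot: [-0.042, 0.999, -0.0, -0.0]
ft_force: [-0.6, -0.1, -3.7]
finger_gap: 0.172
gripper_force: 120.5
```

```bash
python3 - <<'E'
from h import *
state(); s=env.observe(); print(s['moment'])
# predicted cover-edge corners for several angles vs picture change along the edge
S=cam('scene'); a=cv2.imread('pics/scene0.png').astype(int); b=env.capture('scene')[:,:,::-1].astype(int); cv2.imwrite('pics/s8.png',b.astype(np.uint8))
d=np.abs(a-b).sum(2)[120:215,215:315]>40
for r in d[::3]: print(''.join('#' if v else '.' for v in r[::2]))
for th in(0,.2,.35,.5):
    print(th,[proj(S,place(QB,[.055-.11*np.cos(th),y,.067+.11*np.sin(th)]))[0].round(0).tolist() for y in(-.085,.085)])
E
```

```text
t 20.65 p [ 0.4388 -0.2083  0.0844] yaw -3.057 zaxis [-0. -0. -1.] F [-0.6 -0.1 -3.7] gap 0.172 gf 120.5 j [-0.71 -0.23 -0.49  1.31 -0.   -0.8 ]
[0.06395483 0.42018814 0.01142472]
..............................####################
.................................#################
.....................................#############
....................................##############
.....................................#############
.................###................########.....#
................#######............#######...#####
..............############.......#################
.............#####################################
........#..#######..###.##########################
....##########.....######..######################.
....#########.....###########.#################...
.....######......###.....#######.#############....
.....####.......###.........#######.########......
.....##.......###..............###.....####.......
..............#..................##.......#.......
.......#........................###......#..##.###
.....#....#........##..........###......###.#..###
..
[... 158 characters left out ...]
..............##.............###...........
.....#..................#..........##.............
..........................##.....##...............
.............................##.##................
.............#....................................
...............#..................................
..................................................
..................................................
..................................................
..................................................
..................................................
0 [[253.0, 142.0], [306.0, 168.0]]
0.2 [[252.0, 136.0], [305.0, 162.0]]
0.35 [[250.0, 132.0], [304.0, 158.0]]
0.5 [[248.0, 129.0], [302.0, 155.0]]
```

Request:
arm_command --moves '[-0.0043,0,-0.0083,0,0,0,0,-0.0043,0,-0.0083,0,0,0,0,-0.0043,0,-0.0083,0,0,0,0,-0.0043,0,-0.0083,0,0,0,0,-0.0062,0,-0.007,0,0,0,0,-0.0062,0,-0.007,0,0,0,0,-0.0062,0,-0.007,0,0,0,0,-0.0062,0,-0.007,0,0,0,0]'

```text
clock: 21.37
eef_pos: [0.4644, -0.2061, 0.1211]
ee_rot: [-0.042, 0.999, -0.0, 0.0]
ft_force: [-0.8, -0.9, -2.4]
finger_gap: 0.18
gripper_force: 120.5
```

```bash
python3 - <<'E'
from h import *
state()
T=cam('top'); S=cam('scene')
b=env.capture('scene')[:,:,::-1]; cv2.imwrite('pics/s9.png',b); t=env.capture('top')[:,:,::-1]; cv2.imwrite('pics/t9.png',t)
# paper label / cover: project predicted label corners for angles, score white brightness inside
def lab(th,c):
    L=[]
    for u in np.linspace(.03,.08,6):
        for y in np.linspace(-.035,.035,8):
            L.append([.055-u*np.cos(th)-.007*np.sin(th)*-1*0,y,.06+u*np.sin(th)])
    n=np.array([np.sin(th),0,np.cos(th)])*.007
    return proj(c,place(QB,np.array(L)+n))
for th in np.arange(0,1.8,.15):
    o=[]
    for c,im in((S,b),(T,t)):
        px=lab(th,c).astype(np.float32); o.append(round(float(cv2.remap(cv2.cvtColor(im,cv2.COLOR_BGR2GRAY).astype(np.float32),px[:,:1],px[:,1:],1).mean())))
    print(round(th,2),o)
E
```

```text
t 21.37 p [ 0.4644 -0.2061  0.1211] yaw -3.057 zaxis [ 0. -0. -1.] F [-0.8 -0.9 -2.4] gap 0.180 gf 120.5 j [-0.68 -0.17 -0.37  1.37  0.   -0.76]
0.0 [110, 61]
0.15 [112, 61]
0.3 [114, 61]
0.45 [117, 62]
0.6 [118, 63]
0.75 [122, 67]
0.9 [122, 70]
1.05 [122, 65]
1.2 [116, 51]
1.35 [111, 70]
1.5 [104, 109]
1.65 [96, 109]
```

The label brightness peaks near 0.85 rad, as planned. Continuing.

Request:
arm_command --moves '[-0.0077,0,-0.0052,0,0,0,0,-0.0077,0,-0.0052,0,0,0,0,-0.0077,0,-0.0052,0,0,0,0,-0.0077,0,-0.0052,0,0,0,0,-0.007,0,-0.0027,0,0,0,0,-0.007,0,-0.0027,0,0,0,0,-0.007,0,-0.0027,0,0,0,0,-0.007,0,-0.0027,0,0,0,0]'

```text
clock: 22.13
eef_pos: [0.4995, -0.203, 0.1397]
ee_rot: [-0.042, 0.999, 0.0, -0.0]
ft_force: [-1.5, 0.2, -1.4]
finger_gap: 0.177
gripper_force: 120.6
```

Request:
arm_command --moves '[-0.0074,0,-0.0013,0,0,0,0,-0.0074,0,-0.0013,0,0,0,0,-0.0074,0,-0.0013,0,0,0,0,-0.0074,0,-0.0013,0,0,0,0,-0.006,0,0,0,0,0,0,-0.006,0,0,0,0,0,0,-0.006,0,0,0,0,0,0,-0.004,0,0,0,0,0,0]'

```text
clock: 22.8
eef_pos: [0.5303, -0.2005, 0.1426]
ee_rot: [-0.042, 0.999, 0.0, -0.0]
ft_force: [-1.4, -0.7, -2.2]
finger_gap: 0.177
gripper_force: 120.7
```

```bash
python3 - <<'E'
from h import *
state(); k=2.5
S=cam('scene'); b=env.capture('scene')[:,:,::-1]; o=cv2.resize(b[40:240,170:350],None,fx=k,fy=k,interpolation=cv2.INTER_CUBIC)
for th,col in((1.5,(0,0,255)),(1.65,(0,255,0))):
    P=[[.055-.11*np.cos(th),y,.06+.11*np.sin(th)] for y in(-.085,.085)]
    cv2.polylines(o,[((proj(S,place(QB,P))-[170,40]+.5)*k).astype(int)],False,col,1)
T=cam('top'); t=env.capture('top')[:,:,::-1]; o2=cv2.resize(t[200:360,340:460],None,fx=2.8,fy=2.8,interpolation=cv2.INTER_CUBIC)
o2=np.clip(np.vstack([o2,np.zeros((500-o2.shape[0],o2.shape[1],3),np.uint8)])*1.4,0,255).astype(np.uint8)
cv2.imwrite('pics/s10.png',np.hstack([o,o2]))
E
```

```text
t 22.80 p [ 0.5303 -0.2005  0.1426] yaw -3.057 zaxis [-0.  0. -1.] F [-1.4 -0.7 -2.2] gap 0.177 gf 120.7 j [-0.59  0.01 -0.17  1.4   0.   -0.68]
```

View pics/s10.png

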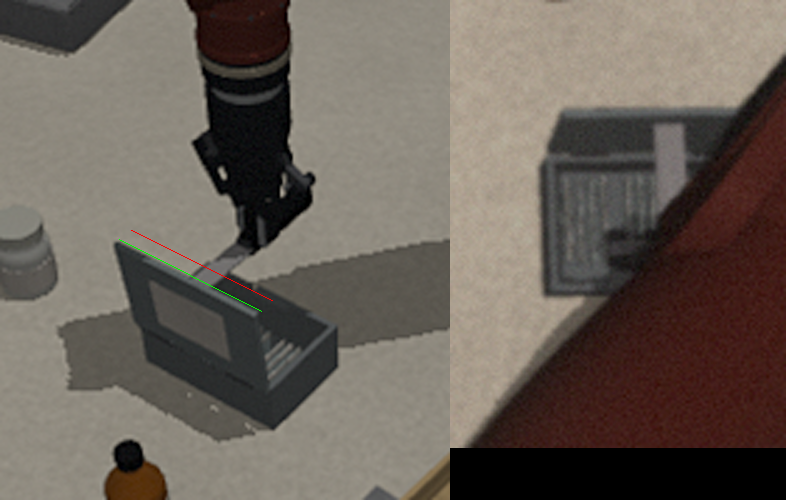

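The last picture shows the cover standing at or just past upright; its top edge lies on the green 1.65 rad line, from (118,242) to (262,311). I'll draw the blade straight back and rise.

Request:
arm_command --moves '[0.02,0,0,0,0,0,0,0.03,0,0,0,0,0,0,0.035,0,0,0,0,0,0,0.035,0,0,0,0,0,0,0.035,0,-0.02,0,0,0,0,0.03,0,-0.04,0,0,0,0,0.015,0,-0.05,0,0,0,0,0,0,-0.04,0,0,0,0]'

```text
clock: 23.57
eef_pos: [0.4091, -0.2107, 0.2349]
ee_rot: [-0.042, 0.999, -0.0, 0.001]
ft_force: [0.3, -1.0, -0.2]
finger_gap: 0.172
gripper_force: 120.8
```

```bash
python3 - <<'E'
from h import *
state(); m=([.49,0,.235],down(np.pi/2+.83)); e=([.571,.213,.16],down(np.pi/2))
plan(*m,8); plan(*e,8,m)
# drawer: where is the handle bar now? top picture, bright bar across x at y=.205
T=cam('top'); t=env.capture('top'); cv2.imwrite('pics/t11.png',t[:,:,::-1]); g=cv2.cvtColor(t,cv2.COLOR_RGB2GRAY).astype(np.float32)
for y in(.16,.25):
    X=np.arange(.41,.50,.003); px=proj(T,np.c_[X,0*X+y,0*X+.049]).astype(np.float32); print(y,list(zip((X*1e3).astype(int).tolist(),cv2.remap(g,px[:,:1],px[:,1:],1)[:,0].astype(int).tolist())))
E
```

```text
t 23.57 p [ 0.4091 -0.2107  0.2349] yaw -3.058 zaxis [ 0.001 -0.001 -1.   ] F [ 0.3 -1.  -0.2] gap 0.172 gf 120.8 j [-0.76 -0.33 -0.3   1.6   0.   -0.84]
8 rows: [-0.0043, 0.0482, -0.0, -0.0, 0.0001, 0.0687] | mm/row 29.0 deg/row 5.91
8 rows: [0.033, 0.0361, 0.0156, 0.0, 0.0, 0.0692] | mm/row 30.8 deg/row 5.94
0.16 [(410, 110), (413, 112), (416, 108), (419, 107), (422, 110), (425, 112), (428, 110), (431, 111), (434, 113), (437, 112), (440, 99), (443, 83), (446, 81), (449, 73), (452, 60), (455, 64), (458, 80), (461, 101), (464, 102), (467, 101), (470, 104), (473, 104), (476, 102), (479, 93), (482, 75), (485, 93), (488, 110), (491, 111), (494, 107), (497, 100), (500, 86)]
0.25 [(410, 106), (413, 105), (416, 105), (419, 105), (422, 104), (425, 103), (428, 105), (431, 106), (434, 104), (437, 106), (440, 97), (443, 81), (446, 82), (449, 72), (452, 55), (455, 60), (458, 75), (461, 93), (464, 96), (467, 92), (470, 93), (473, 90), (476, 89), (479, 82), (482, 77), (485, 99), (488, 107), (491, 108), (494, 104), (497, 91), (500, 85)]
```

Request:
arm_command --moves '[-0.0043,0.0482,0,0,0,0.0687,0,-0.0043,0.0482,0,0,0,0.0687,0,-0.0043,0.0482,0,0,0,0.0687,0,-0.0043,0.0482,0,0,0,0.0687,0,-0.0043,0.0482,0,0,0,0.0687,0,-0.0043,0.0482,0,0,0,0.0687,0,-0.0043,0.0482,0,0,0,0.0687,0,-0.0043,0.0482,0,0,0,0.0687,0]'

```text
clock: 24.28
eef_pos: [0.4917, 0.0022, 0.2332]
ee_rot: [0.364, 0.932, 0.0, 0.001]
ft_force: [-0.2, -0.3, -1.4]
finger_gap: 0.177
gripper_force: 120.8
```

Request:
arm_command --moves '[0.033,0.0361,0.0156,0,0,0.0692,0,0.033,0.0361,0.0156,0,0,0.0692,0,0.033,0.0361,0.0156,0,0,0.0692,0,0.033,0.0361,0.0156,0,0,0.0692,0,0.033,0.0361,0.0156,0,0,0.0692,0,0.033,0.0361,0.0156,0,0,0.0692,0,0.033,0.0361,0.0156,0,0,0.0692,0,0.033,0.0361,0.0156,0,0,0.0692,0]'

```text
clock: 24.95
eef_pos: [0.5723, 0.2158, 0.1575]
ee_rot: [0.708, 0.706, 0.001, 0.0]
ft_force: [0.6, -1.1, -0.5]
finger_gap: 0.174
gripper_force: 120.8
```

```bash
python3 - <<'E'
from h import *
state(); plan([.571,.213,.029],down(np.pi/2),7)
E
```

```text
t 24.95 p [0.5723 0.2158 0.1575] yaw 1.567 zaxis [ 0.001  0.001 -1.   ] F [ 0.6 -1.1 -0.5] gap 0.174 gf 120.8 j [ 0.15  0.14 -0.    1.43  0.    1.72]
7 rows: [-0.0007, -0.0003, 0.0306, 0.0001, -0.0001, -0.0003] | mm/row 18.4 deg/row 0.03
```

Request:
arm_command --moves '[-0.001,0,0.04,0,0,0,0,-0.001,0,0.04,0,0,0,0,0,0,0.04,0,0,0,0,0,0,0.04,0,0,0,0,0,0,0.03,0,0,0,0,0,0,0.015,0,0,0,0,0,0,0.006,0,0,0,0,0,0,0,0,0,0,0]'

```text
clock: 25.62
eef_pos: [0.5717, 0.2126, 0.031]
ee_rot: [0.707, 0.707, -0.0, -0.0]
ft_force: [-0.4, 0.2, -0.0]
finger_gap: 0.175
gripper_force: 120.8
```

```bash
python3 - <<'E'
from h import *
state()
E
```

```text
t 25.62 p [0.5717 0.2126 0.031 ] yaw 1.572 zaxis [-0.  0. -1.] F [-0.4  0.2 -0. ] gap 0.175 gf 120.8 j [ 0.14  0.2  -0.17  1.21  0.    1.71]
```

Lowering 5 mm more, slowly.

Request:
arm_command --moves '[0,0,0.003,0,0,0,0,0,0,0.003,0,0,0,0,0,0,0.0015,0,0,0,0,0,0,0.001,0,0,0,0,0,0,0,0,0,0,0,0,0,0,0,0,0,0,0,0,0,0,0,0,0,0,0,0,0,0,0,0]'

```text
clock: 26.28
eef_pos: [0.5727, 0.2127, 0.0274]
ee_rot: [0.707, 0.707, 0.001, 0.001]
ft_force: [0.2, 0.4, 5.8]
finger_gap: 0.173
gripper_force: 121.7
```

Request:
arm_command --moves '[0,0,0,0,0,0,0.25,0,0,0,0,0,0,0.3,0,0,0,0,0,0,0.45,0,0,0,0,0,0,0.45,0,0,0,0,0,0,0.45,0,0,0,0,0,0,0.45,0,0,0,0,0,0,0.45,0,0,0,0,0,0,0.45]'

```text
clock: 26.95
eef_pos: [0.5718, 0.2125, 0.0261]
ee_rot: [0.707, 0.707, 0.0, -0.0]
ft_force: [0.1, -0.5, -0.6]
finger_gap: 0.447
gripper_force: 0.0
```

Request:
arm_command --moves '[0,0,-0.01,0,0,0,0.45,0,0,-0.03,0,0,0,0.45,0,0,-0.05,0,0,0,0.45,0,0,-0.05,0,0,0,0.45,0,0,-0.05,0,0,0,0.45,0,0,-0.05,0,0,0,0.45,0,0,-0.05,0,0,0,0.45,0,0,0,0,0,0,0.45]'

```text
clock: 27.62
eef_pos: [0.5744, 0.2129, 0.2078]
ee_rot: [0.707, 0.707, 0.004, 0.003]
ft_force: [1.2, -0.2, 0.5]
finger_gap: 0.447
gripper_force: 0.0
```

```bash
python3 - <<'E'
from h import *
state(); W=cam('wrist'); im=env.capture('wrist')[:,:,::-1]; cv2.imwrite('pics/w12.png',im); g=im.max(2)
q=[.5727,.2397,-1.5708]; f=.0202
for s in(-.055,-.045,-.02,.01,.04,.06,.09,.12,.14):
    z=.022 if s<=.05 else .0122
    P=[[s,v,z+f] for v in np.arange(-.02,.0201,.001)]
    px=proj(W,place(q,P)).astype(np.float32); v=cv2.remap(g.astype(np.float32),px[:,:1],px[:,1:],1)[:,0]
    print(s,px[20].round(),''.join('#' if a<70 else ('+' if im[int(p[1]),int(p[0])].max()-im[int(p[1]),int(p[0])].min()<30 else '.') for a,p in zip(v,px)))
# bystanders: change in the scene picture around jar, flask, rack
S=env.capture('scene')[:,:,::-1].astype(int); a=cv2.imread('pics/scene0.png').astype(int); d=np.abs(S-a).sum(2)
for n,(x,y,w,h) in dict(jar=(160,115,38,50),flask=(205,210,38,55),rack=(485,295,80,70)).items(): print(n,(d[y:y+h,x:x+w]>60).mean().round(3))
E
```

```text
t 27.62 p [0.5744 0.2129 0.2078] yaw 1.572 zaxis [ 0.009  0.001 -1.   ] F [ 1.2 -0.2  0.5] gap 0.447 gf 0.0 j [0.14 0.13 0.08 1.51 0.   1.71]
-0.055 [322.  96.] .........................................
-0.045 [322. 111.] .............################+...........
-0.02 [322. 147.] .............################+...........
0.01 [322. 187.] .............################+...........
0.04 [323. 225.] .............################............
0.06 [323. 245.] ..........++++++++++++++++++++++.........
0.09 [323. 279.] ..........++++++++++++++++++++++.........
0.12 [323. 311.] .........+++++++++++++++++++++++.........
0.14 [323. 331.] .........................................
jar 0.0
flask 0.0
rack 0.0
```

The scraper lies flat in the drawer: the handle shows 18 mm wide, the blade 22 mm wide, and the ends are where predicted. The jar, bottle and rack are unmoved. I'll let the arm settle, check the cover and hand in.

Request:
arm_command --moves '[0,0,0,0,0,0,0.45,0,0,0,0,0,0,0.45,0,0,0,0,0,0,0.45,0,0,0,0,0,0,0.45,0,0,0,0,0,0,0.45,0,0,0,0,0,0,0.45,0,0,0,0,0,0,0.45,0,0,0,0,0,0,0.45]'

```text
clock: 28.38
eef_pos: [0.5718, 0.2125, 0.2001]
ee_rot: [0.707, 0.707, 0.0, -0.0]
ft_force: [-1.0, 0.2, -0.2]
finger_gap: 0.451
gripper_force: 0.0
```

```bash
python3 - <<'E'
from h import *
S=cam('scene'); b=cv2.cvtColor(env.capture('scene'),cv2.COLOR_RGB2GRAY).astype(np.float32)
sc={}
for th in np.arange(1.2,1.8,.05):
    n=np.array([np.sin(th),0,np.cos(th)])*.007; e=[]
    for o in(.006,-.006): # brightness just beyond / just inside the cover's outer top edge
        P=[np.array([.055-(.11+o)*np.cos(th),y,.06+(.11+o)*np.sin(th)])+n for y in np.linspace(-.075,.075,20)]
        px=proj(S,place(QB,P)).astype(np.float32); e.append(cv2.remap(b,px[:,:1],px[:,1:],1).mean())
    sc[round(float(th),2)]=round(float(e[0]-e[1]))
print(sc); best=max(sc,key=sc.get); print(best)
if best>=1.45: print(env.sign_off())
E
```

```text
{1.2: -2, 1.25: 1, 1.3: 22, 1.35: 38, 1.4: 39, 1.45: 19, 1.5: 7, 1.55: 7, 1.6: 3, 1.65: 46, 1.7: 25, 1.75: 0, 1.8: -15}
1.65
the job is handed in; nothing more can be done
None
```

The job is handed in at 28.4 s: the drawer is open, the box's cover stands at about 1.65 rad, the scraper lies flat in the drawer again, and the jar, bottle and rack are unmoved; a rejected move call tipped the scraper on its side in the drawer, so I turned it flat on the cab roof and regripped it before levering.

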